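# Load the check standard into the photometer's push-push drawer

## Robot

A 6-joint arm with a two-finger parallel gripper is mounted at the origin on the work surface. World frame = base frame: x ahead of the robot, y to its left, z up, the work surface at z = 0. Lengths are in mm, angles in rad, forces in N, time in s.
With the tool pointing down it reaches from about 350 to 875 mm from the base axis. Payload 4.2 kg.
Tool frame: the origin (TCP) lies midway between the tips of the shut fingers; the grasp point (between the pads) lies 19 mm behind it; x points along the fingers, y is the direction in which the jaws open and shut, and the axes are right-handed (so a half turn about x gives the same grasp; the last joint's range is limited). The gripper opens to 85 mm and grips with 20 to 120 N. Pads are 22 mm wide; open, the fingers measure 114 mm over their backs; the gripper's body (76 mm by 85 mm) begins 54 mm behind the grasp point. The pads swing forward as they close: fully open they stand 13 mm farther back than shut.
Start: joints at [1.393, 0.385, 0.008, 0, -1.194, -0.259], TCP at [264.368, 566.312, 231.312] pointing down, gripper open.
Joint ranges: [-3.14, 3.14], [-1.21, 2.06], [-1.07, 1.41], [-3.16, 2.05], [-2.99, -0.16], [-3.1, 3.1]. Speed limits (rad/s): [2.79, 2.79, 3.14, 3.14, 3.14, 3.14].

## Interface

Orientations are given as a unit quaternion [x, y, z, w].
In Python, from bench import readout, imaging, arm gives the robot as it stands.
- The arm moves only by the tool arm_command, never from a script. Its argument "increments" is a list of rows, each a list of 3 entries, a list of its own where there are three numbers: the turn, a rotation vector about the world's x, y, z in degrees, then the shift along the world's x, y, z in mm, then the closure, from 0 (fully open) to 1 (shut). In form: [[[ax, ay, az], [tx, ty, tz], fingers], ...]. A call has exactly 5 rows; each row is the pose to reach, as a shift and turn from the pose measured when the call began; what a row does not reach only later rows make up. A row lasts 1/10 s, in which the tool goes at most 50 mm and 8.59 degrees, less where a joint would pass 70% of its speed; a pose out of reach is approached as far as the arm can. A call with a gripper value outside its range is refused whole. The fingers move at their own pace and stop on an object; the grip force is fixed at half the most. Time passes only in rows, so rows that repeat a pose let the fingers close, or fill a call up. It gives the time, the measured TCP pose, the force and the opening at its end, in the units of the state.
- readout.read_state(): the state, without advancing time (a new reading comes with each control period).
- imaging.get_image(name): name is "side" or "top" or "wrist"; returns (picture, depth): 400x640x3 uint8, blue, green, red; 400x640 float32, mm along the optical axis (not along the pixel's ray), 0 where there is no reading.
- imaging.camera_info(name): a dict with "vfov" (degrees; the focal length in pixels is half the picture's height over the tangent of half this angle, whatever the lens; pixels are square), "cx", "cy" (the principal point, pixels), "eye" and "rotation" of the camera in the world; the wrist camera has in their place "T_tool_cam" (4x4, takes a point from camera to tool coordinates, whose origin is the TCP and whose axes are the tool frame's). Camera axes: x right, y down, z forward; pixel columns grow to the right and rows downward; lengths in mm; the calibration is good to about 2 mm. A picture is of the moment at which its call begins: read the wrist's pose just before it. camera_info takes no time and is no camera call.
- arm.job_done(): hands the job in, once; it reports no verdict.
The state is a dict: "clock": time; "joints": joint angles; "joint_vel": joint speeds; "joint_efforts": joint torques, N m; "position": TCP position; "ee_rot": TCP orientation; "contact_force": force on the tool from outside, world axes, zero at the start; "wrist_torque": the same for the moment, N m; "gripper_width": finger opening in mm.
Only numpy, scipy, OpenCV 4.12 (cv2) and the standard library are available. Lean on these libraries where they do the work, as an engineer would, in place of code of your own. Each camera call takes 0.05 s, during which the arm holds its last target. There are 200 camera calls.

## Task

Get the photometer ready for its check: press in the blue front of its closed sample drawer until the touch latch lets go and the drawer springs out, take the orange-capped standard from the rack and stand it upright on the bottom of the drawer's well without dropping it in, then push the drawer home until it latches and stays shut. Push gently: feel for the end of the travel and ease off there, never force the front or pull at the latched drawer. Leave the other two standards in their rack and the other things on the bench where they are.

Things in the scene. Friction and masses are not known exactly. Their poses are not given: they have to be found in the camera images.
- photometer: low white bench instrument, fixed. 240 mm deep (its x), 200 mm wide (its y), 104 mm high at the front; a console over its rear half rises to 127 mm, with sloping display and keys before it. Origin at the centre of its underside; its -x axis points out of its front, towards the operator, and the drawer comes out that way
- drawer (a joint): how far the drawer is out, in m: 0 latched, 0.080 fully sprung out, negative when pressed in past its latched place. Pressed in from 0 it slides on for 5 to 13 mm (differs from start to start, not measurable) to a stiff sprung stop (8 N per mm); the latch trips in the last 1 mm before it. Touch and push slowly (under 30 mm/s) till 10 to 14 N is felt, let go. Over 18 N, push or pull, is forcing it
- drawer_front (a point): centre of the drawer's blue push front, on its outer face, moving with it; axes as the photometer's; 62 mm above the bench. The front is a flat upright block 84 mm wide, 24 mm thick, 13 to 91 mm above the bench; latched, its face stands 18 mm proud of the photometer. Closed fingers pointing down before it can press it at 55 to 70 mm above the bench
- drawer_well (a point): centre of the floor of the drawer's round well, moving with it, 50 mm behind the front's outer face, 22 mm above the bench; z up. The well is 27 mm in diameter, 22 mm deep, chamfered, in a black block 48 x 60 mm. The blue front stands 26 mm from its axis, so fingers must close along the photometer's y. Fully out, the well is 48 mm before the photometer's front
- drawer_bay (a point): centre of the bay opening in the photometer's front, fixed, 120 mm before its origin, 52 mm up; 89 mm wide, 80 mm high. In it the drawer runs against an ejector spring (6 N shut, 3 N fully out) and a damper (30 N per m/s). Tripped and let go, it springs out in about 1 s. To shut: push it in past 0 to the same stop, let go; it settles at 0 and stays. Let go too early and it has not switched
- rack: white block, 60 mm (its x) by 190 mm (its y), 26 mm high, fixed, with three holes 27 mm in diameter and 18 mm deep in a row along its y at -60, 0 and +60 mm. Origin at the centre of its underside; the standards stand in the holes with their feet 8 mm above the bench
- vial_orange: sealed glass reference standard: round vial 24 mm in diameter with a white solid core, 60 mm tall in all, its top 15 mm a cap (orange) 25 mm in diameter; about 25 to 50 g. Origin at the centre of its underside, z up the vial. It starts in one of the rack's three holes. This is the one to load
- vial_blue: sealed glass reference standard: round vial 24 mm in diameter with a white solid core, 60 mm tall in all, its top 15 mm a cap (blue) 25 mm in diameter; about 25 to 50 g. Origin at the centre of its underside, z up the vial. It starts in one of the rack's three holes and must stay there
- vial_green: sealed glass reference standard: round vial 24 mm in diameter with a white solid core, 60 mm tall in all, its top 15 mm a cap (green) 25 mm in diameter; about 25 to 50 g. Origin at the centre of its underside, z up the vial. It starts in one of the rack's three holes and must stay there
- reagent: amber bottle with an orange cap, 68 mm in diameter, 150 mm tall, loose; origin at the centre of its underside. Leave alone
- beaker: empty glass beaker, 68 mm in diameter, 90 mm tall, loose; origin at the centre of its underside. Leave alone
- tip_box: blue box of pipette tips with a clear lid, 84 x 122 x 80 mm, loose; origin at the centre of its underside. Leave alone
- timer: white bench timer, 60 x 66 x 18 mm, loose; origin at the centre of its underside. Leave alone
- marker: white marker pen with a black cap, 118 mm long, 13 mm thick, lying loose; origin under the middle of the pen. Leave alone

How it is judged (in metres and radians):
On the way, in this order (a step that is already met when the one before it is completed fails the run):
1. the latch is released by a push and the drawer springs out (more than 60 mm), the well still empty (value of joint drawer above 0.06 m), for 0.2 s.
2. the orange-capped standard stands upright on the floor of the well of the open drawer, let go (horizontal distance between vial_orange and drawer_well below 0.004 m and z of vial_orange in the frame of drawer_well between -0.003 and 0.003 m and angle between vial_orange's own z axis and vertical below 0.08 rad and value of joint drawer above 0.06 m and contact force between the fingers and vial_orange below 0.05 N), for 0.2 s.
At the end, for the whole second after the job is handed in: drawer latched by itself within 4 mm of its latched place, at rest; orange-capped standard upright (4.5 degrees) on the well floor (3 mm in height, 4 mm sideways) and let go; the other standards within 10 mm, other loose things within 30 mm of where they began (value of joint drawer between -0.004 and 0.004 m and velocity of joint drawer between -0.01 and 0.01 m/s and horizontal distance between vial_orange and drawer_well below 0.004 m and z of vial_orange in the frame of drawer_well between -0.003 and 0.003 m and angle between vial_orange's own z axis and vertical below 0.08 rad and linear speed of vial_orange below 0.02 m/s and distance of each of vial_blue, vial_green from where it was at the start of the episode below 0.01 m and distance of each of reagent, beaker, tip_box, timer, marker from where it was at the start of the episode below 0.03 m); the robot touches nothing.
It fails at once if the drawer is forced: more than 18 N on it from the fingers or the arm (contact force between any of the fingers, the arm and drawer above 18 N).
It fails at once if the standard is dropped into the well: let go over it with its foot more than 12 mm above the floor (horizontal distance between vial_orange and drawer_well below 0.02 m and z of vial_orange in the frame of drawer_well above 0.012 m and contact force between the fingers and vial_orange below 0.02 N).
It fails at once if another standard is disturbed (moved more than 10 mm or tipped) (distance of any of vial_blue, vial_green from where it was at the start of the episode above 0.01 m or angle between any of vial_blue, vial_green's own z axis and vertical above 0.25 rad).
It fails at once if another loose thing on the bench is moved more than 30 mm (distance of any of reagent, beaker, tip_box, timer, marker from where it was at the start of the episode above 0.03 m).
It also fails if it takes over 72 s, if anything falls off the work surface, if the arm or the gripper's body presses on something with over 40 N, if the wrist force passes 120 N, or if a joint passes its speed limit or range.

## Working session

There is one attempt and no reset: what is moved stays moved. The work goes in short steps, Python scripts to look and compute and a tool call to move; the robot and the scene stay as the last step left them, time stands still between calls to the robot, and variables do not carry over. Pictures are saved under pics/ and viewed, about 8 in all and at most 12, crops included, and the job is handed in when it is done.

Besides the shell and the picture viewer there is one more tool, called after "Request:" as name(argument=value, ...), one argument or row to a line, values as JSON. arm_command: Moves the arm, as the interface text tells. Its arguments: {"type":"object","properties":{"increments":{"type":"array","items":{"type":"array"}}},"required":["increments"]}

```bash
mkdir -p pics; cat > h.py <<'E'
import numpy as np, cv2
from bench import readout, imaging, arm
from scipy.spatial.transform import Rotation as R
def grab(n,fn=None):
    s=readout.read_state(); im,d=imaging.get_image(n); np.savez(f'{n}.npz',im=im,d=d,p=s['position'],q=s['ee_rot'])
    if fn: cv2.imwrite('pics/'+fn,im)
    return im,d
def cloud(n):
    z=np.load(f'{n}.npz'); d=z['d']; c=imaging.camera_info(n)
    f=200/np.tan(np.radians(c['vfov'])/2)
    v,u=np.mgrid[0:400,0:640]
    P=np.stack([(u-c['cx'])/f*d,(v-c['cy'])/f*d,d],-1)
    if 'eye' in c: return P@np.array(c['rotation']).T+np.array(c['eye']),d>0
    T=np.array(c['T_tool_cam']); P=P@T[:3,:3].T+T[:3,3]
    return P@R.from_quat(z['q']).as_matrix().T+z['p'],d>0
E
python3 - <<'E'
from h import *
print(readout.read_state())
for n in('top','side'): grab(n,n+'.png'); print(imaging.camera_info(n))
print(imaging.camera_info('wrist'))
a=cv2.imread('pics/top.png');cv2.imwrite('pics/top.png',a)
E
```

```text
{'clock': 0.0, 'joints': array([ 1.39255352e+00,  3.85565281e-01,  6.62411695e-03, -4.88612726e-04,
       -1.19399386e+00, -2.58582858e-01]), 'joint_vel': array([-0.00154443,  0.00054239,  0.00033361,  0.00127032, -0.00010026,
       -0.00058835]), 'joint_efforts': array([ 6.42457380e-04, -3.92287374e+01,  1.88397771e+01,  4.18611199e+00,
       -4.66789716e-03, -9.70319462e-06]), 'position': array([264.16431794, 565.78733495, 230.21718637]), 'ee_rot': array([-0.69016346,  0.15404031,  0.6904236 ,  0.15251635]), 'contact_force': array([-0.81457105,  0.63790129,  0.75194986]), 'wrist_torque': array([ 0.04502757, -0.00887123,  0.03452714]), 'gripper_width': 85.44535843649258}
{'vfov': 42.729422025715806, 'cx': 324.1096992222638, 'cy': 191.11001581076522, 'eye': array([ 437.94144351,  -47.72948978, 1424.24495804]), 'rotation': array([-0.70218637,  0.71079334, -0.03344322,  0.02426258])}
{'vfov': 52.91615557173954, 'cx': 328.90681008557306, 'cy': 203.4085200352819, 'eye': array([529.75359502, 743.40178404, 577.59933888]), 'rotation': array([-0.02510073,  0.87690241, -0.47968926,  0.01761632])}
{'vfov': 60.570457892090715, 'cx': 316.6540783982013, 'cy': 202.53211659026653, 'T_tool_cam': array([[-5.70317089e-04, -2.75543738e-01,  9.61288366e-01,
        -1.41928641e+02],
       [ 9.99999836e-01, -2.04129229e-04,  5.34772377e-04,
        -3.87652475e-01],
       [ 4.88738735e-05,  9.61288514e-01,  2.75543810e-01,
        -6.97624145e+01],
       [ 0.00000000e+00,  0.00000000e+00,  0.00000000e+00,
         1.00000000e+00]])}
```

View pics/top.png

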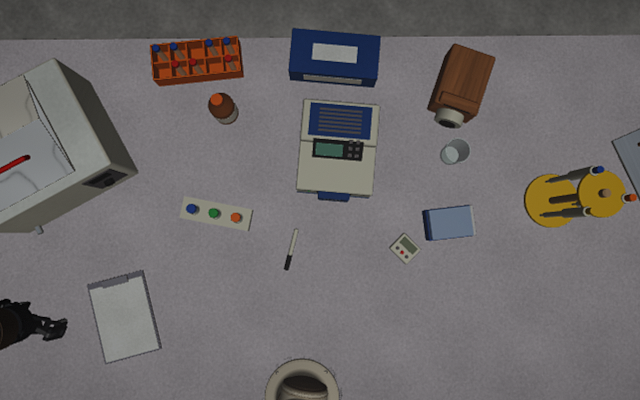

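View pics/side.png

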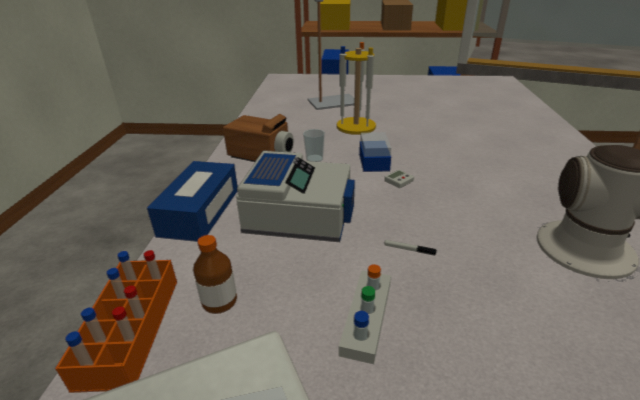

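The top view shows the photometer at about (338,150) with its blue front at (334,197) facing the robot. The orange-capped standard is at (236,217), the end of the rack nearest the photometer. The marker is at (291,250) and the timer at (404,248).

```bash
sed -i "s/np.array(c\['rotation'\]).T/R.from_quat(c['rotation']).as_matrix().T/" h.py
python3 - <<'E'
from h import *
P,m=cloud('top'); im=np.load('top.npz')['im']
hsv=cv2.cvtColor(im,cv2.COLOR_BGR2HSV)
def at(u,v): return P[v-1:v+2,u-1:u+2].reshape(-1,3).mean(0).round(1)
for k,(u,v) in dict(orange=(236,217),green=(214,213),blue=(192,209),bench=(260,270),front=(334,195),marker=(291,250),timer=(404,248),tip=(447,223),beaker=(455,150),reag=(218,101)).items(): print(k,at(u,v))
box=(slice(90,205),slice(285,390))
Q=P[box].reshape(-1,3); 
top=Q[(Q[:,2]>97)&(Q[:,2]<112)]
r=cv2.minAreaRect(top[:,:2].astype(np.float32)); print('body',r,cv2.boxPoints(r).round(1).tolist(),len(top), np.median(top[:,2]))
h=hsv[box].reshape(-1,3)
bl=Q[(h[:,0]>100)&(h[:,0]<130)&(h[:,1]>120)&(Q[:,0]<top[:,0].min()+25)]
fb=bl[(bl[:,2]>84)&(bl[:,2]<98)]
print(len(bl),len(fb)); r=cv2.minAreaRect(fb[:,:2].astype(np.float32)); print('front',r,cv2.boxPoints(r).round(1).tolist())
# rack
b=(slice(190,235),slice(170,260));Q=P[b].reshape(-1,3); t=Q[(Q[:,2]>20)&(Q[:,2]<32)]
r=cv2.minAreaRect(t[:,:2].astype(np.float32)); print('rack',r,cv2.boxPoints(r).round(1).tolist(),np.median(t[:,2]))
for u,v in((236,217),(214,213),(192,209)):
  Q=P[v-10:v+10,u-10:u+10].reshape(-1,3);t=Q[(Q[:,2]>62)&(Q[:,2]<75)];print('cap',len(t),cv2.minEnclosingCircle(t[:,:2].astype(np.float32)),t.mean(0))
P,m=cloud('side'); im=np.load('side.npz')['im']
for k,(u,v) in dict(orange=(374,271),frontside=(349,200),bench=(300,330),phot_top=(330,185)).items(): print('side',k,at(u,v))
E
```

```text
orange [482.7 167.6  69.9]
green [494.1 225.8  68.7]
blue [505.3 283.6  69.7]
bench [338.3 112.4   0.7]
front [536.3 -91.4  92.3]
marker [392.4  26.   14.4]
timer [ 394.  -283.2   21.1]
tip [ 459.8 -387.9   81.7]
beaker [ 640.1 -393.2  162.3]
reag [773.9 200.6 150.4]
body ((598.291259765625, -96.53717803955078), (199.95285034179688, 142.7041778564453), 84.54463195800781) [[517.7999877929688, -189.3000030517578], [659.7999877929688, -202.8000030517578], [678.7999877929688, -3.799999952316284], [536.7999877929688, 9.800000190734863]] 3133 104.85386052360377
223 209
front ((534.861328125, -89.62274169921875), (81.35928344726562, 18.362014770507812), 84.46040344238281) [[521.7999877929688, -129.1999969482422], [540.0999755859375, -131.0], [547.9000244140625, -50.0], [529.7000122070312, -48.20000076293945]]
rack ((494.52728271484375, 229.55755615234375), (191.5511474609375, 60.088050842285156), 78.34355926513672) [[445.79998779296875, 141.8000030517578], [504.6000061035156, 129.6999969482422], [543.2999877929688, 317.29998779296875], [484.5, 329.3999938964844]] 26.878437499341203
cap 68 ((482.9462890625, 169.72496032714844), 12.510293960571289) [482.38867298 169.79218582  68.64100443]
cap 68 ((494.521484375, 228.387451171875), 12.30447769165039) [494.42864761 228.30673166  68.30699916]
cap 69 ((506.9605712890625, 286.89923095703125), 12.298513412475586) [507.21633455 286.82919545  69.09149104]
side orange [483.6 176.5  66.9]
side frontside [534.7 -50.5  79.2]
side bench [614.9 263.7  -1.2]
side phot_top [580.5 -76.5 103.2]
```

```bash
python3 - <<'E'
from h import *
s=readout.read_state(); M=R.from_quat(s['ee_rot']).as_matrix(); print(s['position'],M.round(3))
for yaw in (-5.5,174.5):
  c,t=np.cos(np.radians(yaw)),np.sin(np.radians(yaw))
  y=np.array([-t,c,0]); x=np.array([0,0,-1.]); z=np.cross(x,y); D=np.stack([x,y,z],1)
  r=R.from_matrix(D@M.T).as_rotvec(degrees=True); print(yaw,r.round(2),'camoff',(D@imaging.camera_info('wrist')['T_tool_cam'][:3,3]).round(0),'view',(D@imaging.camera_info('wrist')['T_tool_cam'][:3,2]).round(2))
E
```

```text
[264.18219614 565.87274383 230.34455105] [[-0.001 -0.423 -0.906]
 [-0.002 -0.906  0.423]
 [-1.     0.002 -0.   ]]
-5.5 [-3.0000e-02 -1.5000e-01 -1.6047e+02] camoff [-69.   6. 142.] view [ 0.27 -0.03 -0.96]
174.5 [ 0.11 -0.02 19.53] camoff [ 69.  -6. 142.] view [-0.27  0.03 -0.96]
```

Request:
arm_command(
  increments=[
    [[0, 0, 4], [22, -40, 0], 0.5],
    [[0, 0, 8], [44, -80, 0], 0.5],
    [[0, 0, 12], [66, -120, 0], 0.5],
    [[0, 0, 16], [88, -160, 0], 0.5],
    [[0, 0, 19.5], [110, -200, 0], 0.5],
  ],
)

```text
clock: 0.6
position: [374.5, 363.9, 230.0]
ee_rot: [-0.706, 0.034, 0.706, 0.032]
contact_force: [0.6, 0.9, 0.8]
gripper_width: 42.6
```

Request:
arm_command(
  increments=[
    [[0, 0, 0], [22, -40, 0], 0.5],
    [[0, 0, 0], [44, -80, 0], 0.5],
    [[0, 0, 0], [66, -120, 0], 0.5],
    [[0, 0, 0], [90, -165, 0], 0.5],
    [[0, 0, 0], [108, -196, 0], 0.5],
  ],
)

```text
clock: 1.1
position: [482.8, 165.4, 229.8]
ee_rot: [-0.706, 0.035, 0.707, 0.032]
contact_force: [0.6, 0.3, -0.1]
gripper_width: 42.7
```

Request:
arm_command(
  increments=[
    [[0, 0, 0], [0, 0, 0], 0.5],
    [[0, 0, 0], [0, 0, 0], 0.5],
    [[0, 0, 0], [0, 0, 0], 0.5],
    [[0, 0, 0], [0, 0, 0], 0.5],
    [[0, 0, 0], [0, 0, 0], 0.5],
  ],
)

```text
clock: 1.6
position: [482.4, 166.4, 229.7]
ee_rot: [-0.706, 0.034, 0.707, 0.032]
contact_force: [-0.5, 0.1, -0.2]
gripper_width: 42.6
```

```bash
python3 - <<'E'
from h import *
grab('wrist','w1.png'); s=readout.read_state(); print(s)
P,m=cloud('wrist'); z=P[...,2]
M=R.from_quat(s['ee_rot']).as_matrix(); print(M.round(3))
sel=(z>62)&(z<76)&m&(abs(P[...,0]-494)<45)&(abs(P[...,1]-228)<100)
n,l,st,c=cv2.connectedComponentsWithStats(sel.astype(np.uint8))
for i in range(1,n):
  if st[i,4]>60:
    q=P[l==i]; q=q[q[:,2]>np.percentile(q[:,2],30)]; print(c[i].round(),cv2.minEnclosingCircle(q[:,:2].astype(np.float32)),q.mean(0).round(1))
E
```

```text
{'clock': 1.65, 'joints': array([ 0.6514045 ,  0.19163647, -0.27016494,  0.00170711, -1.11170392,
        0.82570799]), 'joint_vel': array([-0.0050483 , -0.00124417,  0.00045132,  0.00106796,  0.00102452,
        0.00065755]), 'joint_efforts': array([-4.71615710e-02, -2.84705901e+01,  1.81464100e+01,  4.03617695e+00,
       -6.32619602e-03, -8.56181941e-04]), 'position': array([482.4747687 , 166.32984871, 229.76666189]), 'ee_rot': array([-0.70595679,  0.03387208,  0.70672885,  0.0318123 ]), 'contact_force': array([-0.36958195, -0.16514211,  0.46668106]), 'wrist_torque': array([0.02126147, 0.01497536, 0.01071784]), 'gripper_width': 42.615222993178804}
[[-0.001 -0.093 -0.996]
 [-0.003 -0.996  0.093]
 [-1.     0.003  0.001]]
[181. 168.] ((508.1616516113281, 286.7081298828125), 12.3494291305542) [508.4 287.1  67.5]
[247. 175.] ((496.0558776855469, 228.6351776123047), 12.312684059143066) [496.  228.2  67.5]
[312. 182.] ((483.839111328125, 169.88528442382812), 12.144335746765137) [484.  170.   67.5]
```

View pics/w1.png

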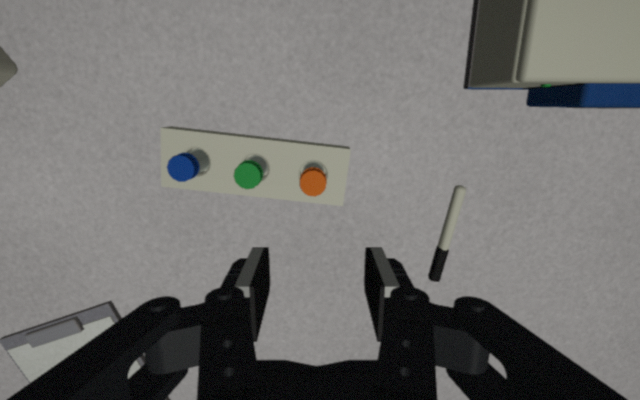

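The wrist view shows the caps at (181,168) blue, (247,175) green and (312,182) orange. All measure 67.5 mm high, against 68 expected, with the orange one at (483.9, 169.9). Next I go to the drawer front with the fingers shut.

Request:
arm_command(
  increments=[
    [[0, 0, 0], [-3, -42, 0], 1],
    [[0, 0, 0], [-6, -84, 0], 1],
    [[0, 0, 0], [-9, -126, 0], 1],
    [[0, 0, 0], [-12, -168, 0], 1],
    [[0, 0, 0], [-14, -210, -10], 1],
  ],
)

```text
clock: 2.15
position: [469.1, -44.5, 221.2]
ee_rot: [0.707, -0.033, -0.705, -0.031]
contact_force: [1.4, -0.3, 0.5]
gripper_width: 0.2
```

Request:
arm_command(
  increments=[
    [[0, 0, 0], [-2, -39, -20], 1],
    [[0, 0, 0], [-2, -39, -60], 1],
    [[0, 0, 0], [-2, -39, -80], 1],
    [[0, 0, 0], [-2, -39, -80], 1],
    [[0, 0, 0], [-2, -39, -80], 1],
  ],
)

```text
clock: 2.65
position: [467.8, -83.2, 141.8]
ee_rot: [0.708, -0.033, -0.705, -0.031]
contact_force: [0.1, -0.3, 0.8]
gripper_width: 0.3
```

```bash
python3 - <<'E'
from h import *
im,d=grab('wrist','w2.png'); s=readout.read_state(); print(s['position'],s['contact_force'])
P,m=cloud('wrist'); h=cv2.cvtColor(im,cv2.COLOR_BGR2HSV)
b=m&(h[...,0]>100)&(h[...,0]<130)&(h[...,1]>120)&(P[...,0]>490)&(P[...,0]<560)&(abs(P[...,1]+88)<70)
t=P[b&(P[...,2]>86)&(P[...,2]<96)]
r=cv2.minAreaRect(t[:,:2].astype(np.float32)); print(len(t),np.median(t[:,2]),r,cv2.boxPoints(r).round(1).tolist())
E
```

```text
[468.32418856 -82.98965028 142.43794583] [0.25862363 0.42735559 0.1543988 ]
4821 90.19355231633625 ((535.5418090820312, -90.88017272949219), (83.01528930664062, 17.3664608001709), 84.35759735107422) [[522.7999877929688, -131.3000030517578], [540.0999755859375, -133.0], [548.2999877929688, -50.400001525878906], [531.0, -48.70000076293945]]
```

View pics/w2.png

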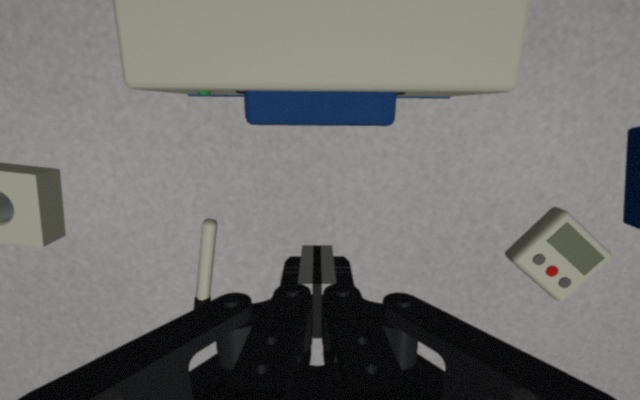

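The blue front's top edge is at rows 92 to 125, columns 246 to 395, and measures 83 mm wide and 90 mm high as expected. The face centre is about (526.9, -90.0), yaw -5.6°. I descend and go forward to just short of contact.

Request:
arm_command(
  increments=[
    [[0, 0, 0], [0, -1, -40], 1],
    [[0, 0, 0], [0, -1, -80], 1],
    [[0, 0, 0], [10, -2, -80], 1],
    [[0, 0, 0], [30, -4, -80], 1],
    [[0, 0, 0], [35, -4.5, -80], 1],
  ],
)

```text
clock: 3.2
position: [508.1, -87.1, 65.2]
ee_rot: [0.711, -0.032, -0.702, -0.03]
contact_force: [0.2, 0.4, 0.1]
gripper_width: 0.2
```

Request:
arm_command(
  increments=[
    [[0, 0, 0], [1, -0.1, 0], 1],
    [[0, 0, 0], [2, -0.2, 0], 1],
    [[0, 0, 0], [3, -0.3, 0], 1],
    [[0, 0, 0], [4, -0.4, 0], 1],
    [[0, 0, 0], [5, -0.5, 0], 1],
  ],
)

```text
clock: 3.7
position: [512.8, -87.6, 65.4]
ee_rot: [0.711, -0.032, -0.702, -0.03]
contact_force: [0.0, 0.3, -0.1]
gripper_width: -0.1
```

Request:
arm_command(
  increments=[
    [[0, 0, 0], [0.8, -0.1, -1], 1],
    [[0, 0, 0], [1.6, -0.2, -2], 1],
    [[0, 0, 0], [2.4, -0.2, -3], 1],
    [[0, 0, 0], [3.2, -0.3, -3], 1],
    [[0, 0, 0], [4, -0.4, -3], 1],
  ],
)

```text
clock: 4.2
position: [515.7, -88.0, 62.1]
ee_rot: [0.71, -0.032, -0.703, -0.03]
contact_force: [-2.0, 1.6, 3.1]
gripper_width: -0.2
```

Request:
arm_command(
  increments=[
    [[0, 0, 0], [0.6, -0.1, 0], 1],
    [[0, 0, 0], [1.2, -0.1, 0], 1],
    [[0, 0, 0], [1.8, -0.2, 0], 1],
    [[0, 0, 0], [2.4, -0.2, 0], 1],
    [[0, 0, 0], [3, -0.3, 0], 1],
  ],
)

```text
clock: 4.7
position: [516.5, -88.3, 61.8]
ee_rot: [0.708, -0.032, -0.705, -0.03]
contact_force: [-6.2, 2.7, 5.3]
gripper_width: 0.0
```

Request:
arm_command(
  increments=[
    [[0, 0, 0], [1.5, -0.2, 1], 1],
    [[0, 0, 0], [2.4, -0.3, 2], 1],
    [[0, 0, 0], [3.2, -0.4, 2], 1],
    [[0, 0, 0], [4, -0.4, 2], 1],
    [[0, 0, 0], [4.6, -0.5, 2], 1],
  ],
)

```text
clock: 5.2
position: [517.6, -88.6, 62.2]
ee_rot: [-0.705, 0.033, 0.708, 0.031]
contact_force: [-5.7, 3.2, -0.9]
gripper_width: -0.2
```

Request:
arm_command(
  increments=[
    [[0, 0, 0], [2, -0.2, 0], 1],
    [[0, 0, 0], [3, -0.3, 0], 1],
    [[0, 0, 0], [4, -0.4, 0], 1],
    [[0, 0, 0], [5, -0.5, 0], 1],
    [[0, 0, 0], [6, -0.6, 0], 1],
  ],
)

```text
clock: 5.7
position: [520.4, -89.3, 61.5]
ee_rot: [-0.703, 0.033, 0.71, 0.031]
contact_force: [-8.0, 3.0, 4.3]
gripper_width: -0.4
```

Request:
arm_command(
  increments=[
    [[0, 0, 0], [2, -0.2, 0.5], 1],
    [[0, 0, 0], [3, -0.3, 1], 1],
    [[0, 0, 0], [4, -0.4, 1], 1],
    [[0, 0, 0], [5, -0.5, 1], 1],
    [[0, 0, 0], [5.5, -0.5, 1], 1],
  ],
)

```text
clock: 6.2
position: [522.6, -89.5, 61.5]
ee_rot: [-0.7, 0.033, 0.712, 0.032]
contact_force: [-7.4, 3.7, 2.6]
gripper_width: 0.2
```

Request:
arm_command(
  increments=[
    [[0, 0, 0], [2, -0.2, 0.5], 1],
    [[0, 0, 0], [3, -0.3, 1], 1],
    [[0, 0, 0], [4, -0.4, 1], 1],
    [[0, 0, 0], [5, -0.5, 1], 1],
    [[0, 0, 0], [5.5, -0.5, 1], 1],
  ],
)

```text
clock: 6.7
position: [522.8, -89.6, 61.6]
ee_rot: [-0.696, 0.034, 0.716, 0.032]
contact_force: [-11.9, 5.5, 7.6]
gripper_width: 0.3
```

Request:
arm_command(
  increments=[
    [[0, 0, 0], [-6, 0.6, 0], 1],
    [[0, 0, 0], [-30, 3, 5], 1],
    [[0, 0, 0], [-70, 7, 15], 1],
    [[0, 0, 0], [-110, 11, 50], 1],
    [[0, 0, 0], [-120, 12, 90], 1],
  ],
)

```text
clock: 7.2
position: [398.4, -77.9, 150.7]
ee_rot: [-0.694, 0.034, 0.718, 0.032]
contact_force: [1.0, -0.3, 0.6]
gripper_width: -0.1
```

Request:
arm_command(
  increments=[
    [[0, 0, 0], [0, 0, 20], 0.5],
    [[0, 0, 0], [0, 0, 20], 0.5],
    [[0, 0, 0], [0, 0, 20], 0.5],
    [[0, 0, 0], [0, 0, 20], 0.5],
    [[0, 0, 0], [0, 0, 20], 0.5],
  ],
)

```text
clock: 7.7
position: [398.2, -78.0, 169.6]
ee_rot: [-0.693, 0.034, 0.719, 0.032]
contact_force: [-0.3, -0.1, -0.1]
gripper_width: 42.8
```

```bash
cat >> h.py <<'E'
def tgt(xyz,yaw=174.4):
    s=readout.read_state(); M=R.from_quat(s['ee_rot']).as_matrix()
    c,t=np.cos(np.radians(yaw)),np.sin(np.radians(yaw)); y=np.array([-t,c,0]); x=np.array([0,0,-1.])
    D=np.stack([x,y,np.cross(x,y)],1)
    print('pos',s['position'].round(1),'F',s['contact_force'].round(1),'turn',R.from_matrix(D@M.T).as_rotvec(degrees=True).round(2),'shift',(np.array(xyz)-s['position']).round(1))
def front(n='wrist'):
    im,d=grab(n,None); P,m=cloud(n); h=cv2.cvtColor(im,cv2.COLOR_BGR2HSV)
    b=m&(h[...,0]>100)&(h[...,0]<130)&(h[...,1]>120)&(P[...,0]>400)&(P[...,0]<560)&(abs(P[...,1]+86)<70)&(P[...,2]>86)&(P[...,2]<96)
    t=P[b]; r=cv2.minAreaRect(t[:,:2].astype(np.float32)); print(n,len(t),r,cv2.boxPoints(r).round(1).tolist())
    return im,P
E
python3 - <<'E'
from h import *
im,P=front('top'); tgt((483.9,169.9,150))
im,P=front('wrist');cv2.imwrite('pics/w3.png',im)
E
```

```text
top 146 ((461.1607360839844, -81.35442352294922), (80.89659881591797, 20.854808807373047), 89.83967590332031) [[450.6000061035156, -121.80000305175781], [471.5, -121.80000305175781], [471.70001220703125, -40.900001525878906], [450.79998779296875, -40.900001525878906]]
pos [398.2 -78.  169.6] F [ 0.9 -0.1 -0.1] turn [ 0.1  -2.11 -0.23] shift [ 85.7 247.9 -19.6]
wrist 4841 ((458.905029296875, -83.468505859375), (81.63375854492188, 23.16300392150879), 84.6015853881836) [[443.5, -123.0], [466.6000061035156, -125.19999694824219], [474.29998779296875, -43.900001525878906], [451.20001220703125, -41.70000076293945]]
```

View pics/w3.png

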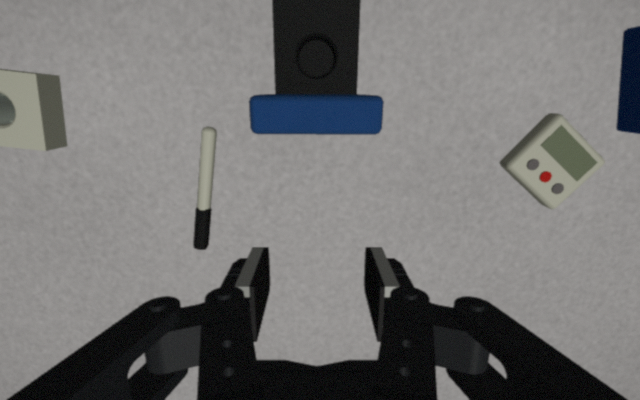

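The drawer is out: its front is at rows 95 to 133 and the well is visible at (317,57). The face has moved 79.9 mm. Now I fetch the orange standard.

Request:
arm_command(
  increments=[
    [[0, -1, 0], [16, 46, 0], 0.5],
    [[0, -2.1, 0], [32, 92, 0], 0.5],
    [[0, -2.1, 0], [48, 138, 0], 0.5],
    [[0, -2.1, 0], [64, 184, 0], 0.5],
    [[0, -2.1, 0], [80, 228, 0], 0.5],
  ],
)

```text
clock: 8.3
position: [478.6, 152.0, 169.2]
ee_rot: [-0.706, 0.034, 0.706, 0.032]
contact_force: [0.9, 0.1, 0.5]
gripper_width: 43.1
```

Request:
arm_command(
  increments=[
    [[0, 0, 0], [5.5, 19, -15], 0.5],
    [[0, 0, 0], [5.5, 19, -20], 0.5],
    [[0, 0, 0], [5.5, 19, -20], 0.5],
    [[0, 0, 0], [5.5, 19, -20], 0.5],
    [[0, 0, 0], [5.5, 19, -20], 0.5],
  ],
)

```text
clock: 8.8
position: [484.1, 170.1, 149.7]
ee_rot: [0.706, -0.034, -0.706, -0.033]
contact_force: [-0.3, -0.5, 0.9]
gripper_width: 42.9
```

```bash
python3 - <<'E'
from h import *
tgt((483.9,169.9,39))
im,d=grab('wrist','w4.png');P,m=cloud('wrist'); z=P[...,2]
sel=(z>62)&(z<76)&m&(abs(P[...,0]-494)<45)&(abs(P[...,1]-228)<100)
n,l,st,c=cv2.connectedComponentsWithStats(sel.astype(np.uint8))
for i in range(1,n):
  if st[i,4]>60:
    q=P[l==i]; q=q[q[:,2]>np.percentile(q[:,2],30)]; print(c[i].round(),cv2.minEnclosingCircle(q[:,:2].astype(np.float32)),q.mean(0).round(1))
E
```

```text
pos [484.1 170.1 149.7] F [-0.3 -0.5  0.9] turn [ 0.13  0.01 -0.2 ] shift [  -0.2   -0.2 -110.7]
[142. 191.] ((508.4947814941406, 287.04644775390625), 12.458494186401367) [508.5 286.8  67.4]
[230. 200.] ((496.0056457519531, 228.5614776611328), 12.15941047668457) [496.1 228.5  67.5]
[317. 210.] ((483.7574157714844, 169.9390869140625), 12.273934364318848) [483.7 170.   67.6]
```

Request:
arm_command(
  increments=[
    [[0, 0, 0], [-0.3, -0.1, -40], 0.5],
    [[0, 0, 0], [-0.3, -0.1, -75], 0.5],
    [[0, 0, 0], [-0.3, -0.1, -95], 0.5],
    [[0, 0, 0], [-0.3, -0.1, -107], 0.5],
    [[0, 0, 0], [-0.3, -0.1, -110], 0.5],
  ],
)

```text
clock: 9.35
position: [483.6, 169.4, 39.2]
ee_rot: [-0.706, 0.035, 0.707, 0.033]
contact_force: [0.8, 0.5, -0.3]
gripper_width: 42.5
```

Request:
arm_command(
  increments=[
    [[0, 0, 0], [0, 0, 0], 0.6],
    [[0, 0, 0], [0, 0, 0], 0.7],
    [[0, 0, 0], [0, 0, 0], 0.8],
    [[0, 0, 0], [0, 0, 0], 0.9],
    [[0, 0, 0], [0, 0, 0], 1],
  ],
)

```text
clock: 9.85
position: [484.6, 169.9, 40.5]
ee_rot: [0.707, -0.034, -0.706, -0.033]
contact_force: [-0.5, -0.8, 5.8]
gripper_width: 23.1
```

```bash
python3 - <<'E'
from h import *
print(readout.read_state()['gripper_width']);tgt((483.9,169.9,39))
E
```

```text
23.100473575022953
pos [484.6 169.9  40.5] F [-0.5 -0.8  5.8] turn [ 0.1   0.09 -0.2 ] shift [-0.7 -0.  -1.5]
```

Request:
arm_command(
  increments=[
    [[0, 0, 0], [0, 0, 5], 1],
    [[0, 0, 0], [0, 0, 20], 1],
    [[0, 0, 0], [0, 0, 45], 1],
    [[0, 0, 0], [0, 0, 80], 1],
    [[0, 0, 0], [0, 0, 100], 1],
  ],
)

```text
clock: 10.35
position: [485.3, 170.4, 143.1]
ee_rot: [0.708, -0.033, -0.705, -0.033]
contact_force: [0.2, 0.3, -0.5]
gripper_width: 22.9
```

```bash
python3 - <<'E'
from h import *
s=readout.read_state();print(s['gripper_width']);tgt((497.2,-87.3,145))
im,d=grab('wrist',None);P,m=cloud('wrist'); z=P[...,2]
h=cv2.cvtColor(im,cv2.COLOR_BGR2HSV); o=m&(h[...,0]<18)&(h[...,1]>150)&(h[...,2]>60)
q=P[o]; print(len(q),q.mean(0),np.percentile(q[:,2],[5,50,95]))
grab('side',None); a=np.load('side.npz')['im'][190:310,310:470]
cv2.imwrite('pics/m5.png',np.hstack([im[100:400,170:470],cv2.resize(a,(400,300),interpolation=cv2.INTER_CUBIC)]))
E
```

```text
22.940241544079534
pos [485.3 170.4 143.1] F [ 0.2  0.3 -0.5] turn [-0.01  0.26 -0.22] shift [  11.9 -257.7    1.9]
3646 [487.18692701 170.56554181 168.16593453] [158.57631292 169.66101651 170.69507992]
```

View pics/m5.png

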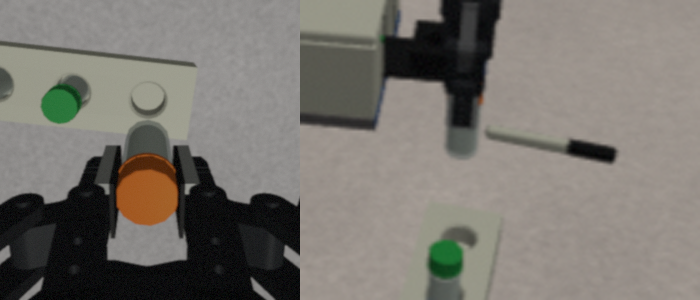

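The standard is held upright, its orange cap top at 170.5 mm, so the foot is 32.5 mm below the TCP. Its rack hole is empty and green has not moved. Next I go above the well.

Request:
arm_command(
  increments=[
    [[0, 0.2, 0], [2, -45, 2], 1],
    [[0, 0.2, 0], [4, -90, 2], 1],
    [[0, 0.2, 0], [6, -135, 2], 1],
    [[0, 0.2, 0], [8, -180, 2], 1],
    [[0, 0.2, 0], [10, -215, 2], 1],
  ],
)

```text
clock: 10.95
position: [494.9, -46.0, 145.0]
ee_rot: [0.707, -0.033, -0.706, -0.034]
contact_force: [0.5, -0.1, -0.4]
gripper_width: 22.9
```

Request:
arm_command(
  increments=[
    [[0, 0, 0], [1, -25, 0], 1],
    [[0, 0, 0], [2, -40, 0], 1],
    [[0, 0, 0], [2, -42, 0], 1],
    [[0, 0, 0], [2, -42, 0], 1],
    [[0, 0, 0], [2, -42, 0], 1],
  ],
)

```text
clock: 11.45
position: [496.7, -87.4, 144.6]
ee_rot: [0.707, -0.032, -0.706, -0.034]
contact_force: [0.4, -0.3, -0.6]
gripper_width: 22.9
```

```bash
python3 - <<'E'
from h import *
im,P=front('wrist'); tgt((497.2,-87.3,145)); z=P[...,2]
h=cv2.cvtColor(im,cv2.COLOR_BGR2HSV); o=(h[...,0]<18)&(h[...,1]>150)&(h[...,2]>60)&(z>100)
q=P[o]; q=q[q[:,2]>np.percentile(q[:,2],95)-3.5]; print(len(q),cv2.minEnclosingCircle(q[:,:2].astype(np.float32)),q.mean(0))
# black block
b=(h[...,2]<70)&(z>38)&(z<50)&(P[...,0]>440)&(P[...,0]<545)&(abs(P[...,1]+87)<50); t=P[b]
print(len(t),[(np.percentile(t[:,i],[1,50,99])).round(1) for i in range(3)])
cv2.imwrite('pics/w6.png',cv2.resize(im[60:360,120:520],(800,600)))
E
```

```text
wrist 19 ((468.5797424316406, -84.23542785644531), (80.47026062011719, 3.1517629623413086), 84.36609649658203) [[463.1000061035156, -124.0999984741211], [466.20001220703125, -124.4000015258789], [474.1000061035156, -44.29999923706055], [471.0, -44.0]]
pos [496.8 -87.3 144.7] F [-0.2 -0.5 -0.7] turn [-0.15  0.09 -0.22] shift [ 0.4 -0.   0.3]
2937 ((524.9937133789062, -89.88152313232422), 41.31044387817383) [497.20391831 -87.17004909 171.77314292]
4129 [array([467.2, 498.6, 522. ]), array([-118.8,  -88.9,  -50.5]), array([38.6, 43.3, 48.9])]
```

View pics/w6.png

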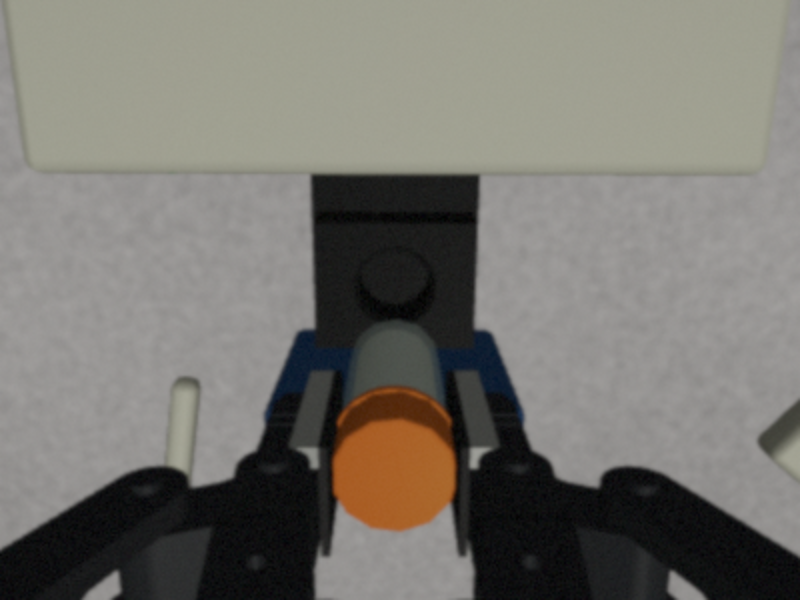

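The well rim in the crop spans columns 356 to 434 with its far edge at row 247; the photometer edge is at row 172. I project these onto z = 44.

```bash
python3 - <<'E'
from h import *
z=np.load('wrist.npz'); c=imaging.camera_info('wrist'); f=200/np.tan(np.radians(c['vfov'])/2); T=np.array(c['T_tool_cam']);M=R.from_quat(z['q']).as_matrix()
def ray(u,v,h):
  o=M@T[:3,3]+z['p']; r=M@T[:3,:3]@np.array([(u-c['cx'])/f,(v-c['cy'])/f,1]); return (o+r*(h-o[2])/r[2]).round(1)
for n,(a,b) in dict(far=(395,247),left=(356,285),right=(434,285),mid=(395,285),blkL=(316,340),blkR=(476,340)).items(): print(n,ray(120+a/2,60+b/2,44))
P,m=cloud('wrist'); im=z['im'];print(P[202,317],P[195,290],P[190,345])
g=cv2.convertScaleAbs(im[165:240,270:365],alpha=4,beta=-20); cv2.imwrite('pics/w7.png',cv2.resize(g,(760,600),interpolation=cv2.INTER_CUBIC))
h=cv2.cvtColor(im,cv2.COLOR_BGR2HSV); o=(h[...,0]<18)&(h[...,1]>150)&(h[...,2]>60)&(P[...,2]>168)&(P[...,2]<176)&(abs(P[...,0]-497)<30)&(abs(P[...,1]+87)<30)
q=P[o];print(np.percentile(q,[.5,99.5],axis=0))
E
```

```text
far [511.4 -88.9  44. ]
left [498.5 -73.2  44. ]
right [ 495.8 -101.8   44. ]
mid [497.1 -87.5  44. ]
blkL [478.4 -55.9  44. ]
blkR [ 472.8 -115.9   44. ]
[491.37618575 -86.59884846  22.18864878] [504.42948226 -67.90675553  42.9409695 ] [ 504.41220845 -108.44826081   42.93506833]
[[484.91829063 -98.5628696  168.28991776]
 [508.02416655 -75.58958393 172.83139363]]
```

View pics/w7.png

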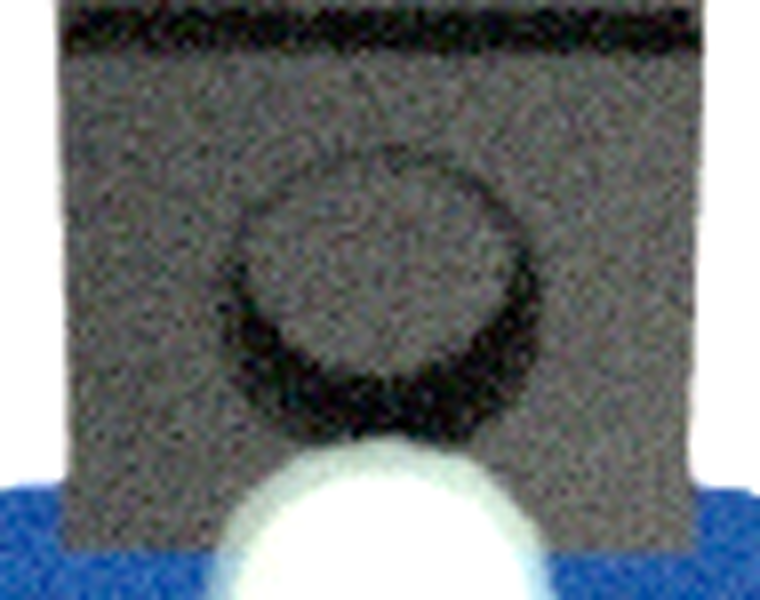

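The floor and rim ellipses are clear. The well centre is (497.1, -87.6) and the cap centre is (496.5, -87.1). I lower the vial, slowly near the rim.

Request:
arm_command(
  increments=[
    [[0, 0, 0], [0.6, -0.4, -25], 1],
    [[0, 0, 0], [0.6, -0.4, -45], 1],
    [[0, 0, 0], [0.6, -0.4, -58], 1],
    [[0, 0, 0], [0.6, -0.4, -63], 1],
    [[0, 0, 0], [0.6, -0.4, -64], 1],
  ],
)

```text
clock: 12.0
position: [497.3, -87.1, 80.4]
ee_rot: [0.707, -0.032, -0.706, -0.034]
contact_force: [0.6, 0.1, -0.6]
gripper_width: 22.8
```

Request:
arm_command(
  increments=[
    [[0, 0, 0], [0, 0, -2], 1],
    [[0, 0, 0], [0, 0, -4], 1],
    [[0, 0, 0], [0, 0, -6], 1],
    [[0, 0, 0], [0, 0, -8], 1],
    [[0, 0, 0], [0, 0, -10], 1],
  ],
)

```text
clock: 12.5
position: [497.4, -87.1, 70.4]
ee_rot: [0.707, -0.032, -0.706, -0.034]
contact_force: [0.4, 0.6, 0.1]
gripper_width: 23.2
```

Request:
arm_command(
  increments=[
    [[0, 0, 0], [0, -0.3, -2], 1],
    [[0, 0, 0], [0, -0.3, -4], 1],
    [[0, 0, 0], [0, -0.3, -6], 1],
    [[0, 0, 0], [0, -0.3, -8], 1],
    [[0, 0, 0], [0, -0.3, -11], 1],
  ],
)

```text
clock: 13.0
position: [497.5, -87.4, 59.3]
ee_rot: [0.707, -0.032, -0.706, -0.034]
contact_force: [0.4, -0.1, -0.7]
gripper_width: 23.1
```

Request:
arm_command(
  increments=[
    [[0, 0, 0], [0, 0, -1], 1],
    [[0, 0, 0], [0, 0, -2], 1],
    [[0, 0, 0], [0, 0, -3], 1],
    [[0, 0, 0], [0, 0, -4], 1],
    [[0, 0, 0], [0, 0, -5], 1],
  ],
)

```text
clock: 13.5
position: [497.7, -87.4, 54.5]
ee_rot: [0.707, -0.032, -0.706, -0.034]
contact_force: [-1.8, 0.2, 7.0]
gripper_width: 23.5
```

Request:
arm_command(
  increments=[
    [[0, 0, 0], [0, 0, 0], 0.7],
    [[0, 0, 0], [0, 0, 0], 0.6],
    [[0, 0, 0], [0, 0, 0], 0.5],
    [[0, 0, 0], [0, 0, 0], 0.5],
    [[0, 0, 0], [0, 0, 0], 0.5],
  ],
)

```text
clock: 14.0
position: [497.6, -87.4, 54.4]
ee_rot: [0.707, -0.032, -0.706, -0.034]
contact_force: [0.5, -0.1, -0.5]
gripper_width: 42.7
```

Request:
arm_command(
  increments=[
    [[0, 0, 0], [0, 0, 2], 0.5],
    [[0, 0, 0], [0, 0, 10], 0.5],
    [[0, 0, 0], [0, 0, 30], 0.5],
    [[0, 0, 0], [0, 0, 65], 0.5],
    [[0, 0, 0], [0, 0, 100], 0.5],
  ],
)

```text
clock: 14.5
position: [497.3, -87.5, 155.9]
ee_rot: [0.707, -0.032, -0.706, -0.033]
contact_force: [1.5, -0.2, 0.2]
gripper_width: 42.5
```

```bash
python3 - <<'E'
from h import *
im,P=front('wrist'); tgt((390,-77,150)); z=P[...,2]
h=cv2.cvtColor(im,cv2.COLOR_BGR2HSV); o=(h[...,0]<18)&(h[...,1]>150)&(h[...,2]>60)&(abs(P[...,0]-497)<30)&(abs(P[...,1]+87)<30)
q=P[o]; print(np.percentile(q[:,2],[5,50,95])); q=q[q[:,2]>np.percentile(q[:,2],95)-3]; print(len(q),cv2.minEnclosingCircle(q[:,:2].astype(np.float32)),q.mean(0))
cv2.imwrite('pics/w8.png',im[60:400,120:520])
E
```

```text
wrist 2964 ((459.76153564453125, -83.43923950195312), (63.71976089477539, 22.93840789794922), 84.43864440917969) [[445.29998779296875, -114.0], [468.1000061035156, -116.30000305175781], [474.29998779296875, -52.79999923706055], [451.3999938964844, -50.599998474121094]]
pos [501.4 -87.7 162.5] F [ 2.  -0.3  4.4] turn [-0.08  0.8  -0.41] shift [-111.4   10.7  -12.5]
[68.46036143 81.08296034 82.22057629]
1011 ((496.8699645996094, -87.02024841308594), 12.570805549621582) [497.33461229 -87.13733285  81.25436313]
```

View pics/w8.png

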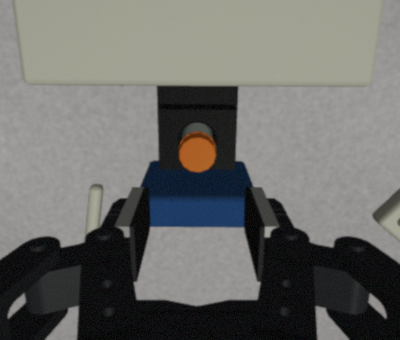

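The standard stands in the well, cap at crop (198,152). Its top is at 81.5 mm against 82 expected, and its centre is within 1 mm of the well's. Now I go back in front of the drawer.

Request:
arm_command(
  increments=[
    [[0, 0.5, -0.3], [-40, 4, -4], 1],
    [[0, 0.5, -0.3], [-80, 8, -4], 1],
    [[0, 0.5, -0.3], [-88, 9, -4], 1],
    [[0, 0.5, -0.3], [-88, 9, -4], 1],
    [[0, 0.5, -0.3], [-88, 9, -4], 1],
  ],
)

```text
clock: 15.05
position: [414.7, -78.6, 159.3]
ee_rot: [0.709, -0.033, -0.704, -0.034]
contact_force: [-0.9, 1.1, 0.2]
gripper_width: 0.1
```

Request:
arm_command(
  increments=[
    [[0, 0, 0], [0, 0, -40], 1],
    [[0, 0, 0], [0, 0, -70], 1],
    [[0, 0, 0], [0, 0, -90], 1],
    [[0, 0, 0], [0, 0, -94], 1],
    [[0, 0, 0], [0, 0, -94], 1],
  ],
)

```text
clock: 15.55
position: [415.6, -78.7, 64.8]
ee_rot: [0.708, -0.033, -0.704, -0.034]
contact_force: [-0.2, 0.0, 0.6]
gripper_width: -0.1
```

```bash
python3 - <<'E'
from h import *
tgt((437,-81.5,62))
E
```

```text
pos [415.6 -78.7  64.8] F [-0.2  0.   0.6] turn [-0.05  0.36 -0.15] shift [21.4 -2.8 -2.8]
```

Request:
arm_command(
  increments=[
    [[0, 0, 0], [4, -0.4, -0.5], 1],
    [[0, 0, 0], [8, -0.8, -1], 1],
    [[0, 0, 0], [11, -1.1, -1.5], 1],
    [[0, 0, 0], [14, -1.4, -2], 1],
    [[0, 0, 0], [16, -1.6, -2], 1],
  ],
)

```text
clock: 16.05
position: [432.2, -80.3, 63.1]
ee_rot: [0.709, -0.033, -0.704, -0.034]
contact_force: [-1.1, 0.2, -0.5]
gripper_width: -0.1
```

Request:
arm_command(
  increments=[
    [[0, 0, 0], [2, -0.2, 0], 1],
    [[0, 0, 0], [4, -0.4, 0], 1],
    [[0, 0, 0], [6, -0.6, 0], 1],
    [[0, 0, 0], [8, -0.8, 0], 1],
    [[0, 0, 0], [10, -1, 0], 1],
  ],
)

```text
clock: 16.55
position: [440.9, -81.4, 62.7]
ee_rot: [0.708, -0.033, -0.705, -0.034]
contact_force: [-5.2, -0.1, 2.1]
gripper_width: -0.0
```

Request:
arm_command(
  increments=[
    [[0, 0, 0], [3, -0.3, 0], 1],
    [[0, 0, 0], [5, -0.5, 0], 1],
    [[0, 0, 0], [7.5, -0.7, 0], 1],
    [[0, 0, 0], [10, -1, 0], 1],
    [[0, 0, 0], [12.5, -1.2, 0], 1],
  ],
)

```text
clock: 17.05
position: [453.2, -82.8, 62.6]
ee_rot: [0.707, -0.034, -0.705, -0.034]
contact_force: [-4.0, 0.3, 1.9]
gripper_width: 0.0
```

Request:
arm_command(
  increments=[
    [[0, 0, 0], [3, -0.3, 0], 1],
    [[0, 0, 0], [5, -0.5, 0], 1],
    [[0, 0, 0], [7.5, -0.7, 0], 1],
    [[0, 0, 0], [10, -1, 0], 1],
    [[0, 0, 0], [12.5, -1.2, 0], 1],
  ],
)

```text
clock: 17.55
position: [465.8, -84.0, 62.6]
ee_rot: [0.707, -0.034, -0.705, -0.034]
contact_force: [-4.9, 0.7, 3.0]
gripper_width: 0.2
```

Request:
arm_command(
  increments=[
    [[0, 0, 0], [3, -0.3, 0], 1],
    [[0, 0, 0], [5, -0.5, 0], 1],
    [[0, 0, 0], [7.5, -0.7, 0], 1],
    [[0, 0, 0], [10, -1, 0], 1],
    [[0, 0, 0], [12.5, -1.2, 0], 1],
  ],
)

```text
clock: 18.05
position: [478.2, -85.2, 62.6]
ee_rot: [0.707, -0.034, -0.705, -0.034]
contact_force: [-5.5, 1.6, 3.1]
gripper_width: 0.2
```

Request:
arm_command(
  increments=[
    [[0, 0, 0], [3, -0.3, 0], 1],
    [[0, 0, 0], [5, -0.5, 0], 1],
    [[0, 0, 0], [7.5, -0.7, 0], 1],
    [[0, 0, 0], [10, -1, 0], 1],
    [[0, 0, 0], [12.5, -1.2, 0], 1],
  ],
)

```text
clock: 18.55
position: [490.5, -86.4, 62.6]
ee_rot: [0.707, -0.034, -0.706, -0.034]
contact_force: [-6.0, 1.7, 3.8]
gripper_width: -0.4
```

Request:
arm_command(
  increments=[
    [[0, 0, 0], [3, -0.3, 0], 1],
    [[0, 0, 0], [5, -0.5, 0], 1],
    [[0, 0, 0], [7.5, -0.7, 0], 1],
    [[0, 0, 0], [10, -1, 0], 1],
    [[0, 0, 0], [12.5, -1.2, 0], 1],
  ],
)

```text
clock: 19.05
position: [502.5, -87.6, 62.6]
ee_rot: [0.706, -0.034, -0.706, -0.034]
contact_force: [-7.3, 2.0, 4.5]
gripper_width: 0.4
```

Request:
arm_command(
  increments=[
    [[0, 0, 0], [2.5, -0.2, 0], 1],
    [[0, 0, 0], [4.5, -0.4, 0], 1],
    [[0, 0, 0], [6.5, -0.6, 0], 1],
    [[0, 0, 0], [8.5, -0.8, 0], 1],
    [[0, 0, 0], [10, -1, 0], 1],
  ],
)

```text
clock: 19.55
position: [512.0, -88.6, 62.6]
ee_rot: [-0.706, 0.034, 0.707, 0.034]
contact_force: [-6.4, 2.6, 4.4]
gripper_width: 0.0
```

Request:
arm_command(
  increments=[
    [[0, 0, 0], [1.5, -0.1, 0.3], 1],
    [[0, 0, 0], [2.5, -0.2, 0.6], 1],
    [[0, 0, 0], [3.5, -0.3, 0.6], 1],
    [[0, 0, 0], [4.2, -0.4, 0.6], 1],
    [[0, 0, 0], [5, -0.5, 0.6], 1],
  ],
)

```text
clock: 20.05
position: [515.9, -89.0, 62.7]
ee_rot: [-0.705, 0.034, 0.708, 0.034]
contact_force: [-5.6, 1.6, 2.9]
gripper_width: -0.5
```

Request:
arm_command(
  increments=[
    [[0, 0, 0], [1.5, -0.1, 0], 1],
    [[0, 0, 0], [2.5, -0.2, 0], 1],
    [[0, 0, 0], [3.5, -0.3, 0], 1],
    [[0, 0, 0], [4.2, -0.4, 0], 1],
    [[0, 0, 0], [5, -0.5, 0], 1],
  ],
)

```text
clock: 20.55
position: [520.2, -89.4, 62.6]
ee_rot: [-0.704, 0.034, 0.708, 0.034]
contact_force: [-5.4, 2.1, 4.3]
gripper_width: 0.0
```

Request:
arm_command(
  increments=[
    [[0, 0, 0], [1.5, -0.1, 0], 1],
    [[0, 0, 0], [2.2, -0.2, 0], 1],
    [[0, 0, 0], [3, -0.3, 0], 1],
    [[0, 0, 0], [3.7, -0.4, 0], 1],
    [[0, 0, 0], [4.4, -0.4, 0], 1],
  ],
)

```text
clock: 21.05
position: [523.3, -89.7, 62.6]
ee_rot: [-0.703, 0.034, 0.709, 0.034]
contact_force: [-8.3, 2.9, 6.1]
gripper_width: 0.3
```

Request:
arm_command(
  increments=[
    [[0, 0, 0], [1.5, -0.1, 0.5], 1],
    [[0, 0, 0], [2.2, -0.2, 0.8], 1],
    [[0, 0, 0], [2.8, -0.3, 0.8], 1],
    [[0, 0, 0], [3.4, -0.3, 0.8], 1],
    [[0, 0, 0], [3.8, -0.4, 0.8], 1],
  ],
)

```text
clock: 21.55
position: [523.5, -89.8, 62.7]
ee_rot: [-0.7, 0.034, 0.712, 0.035]
contact_force: [-11.7, 6.0, 6.9]
gripper_width: -0.3
```

At the stop, about 12 N felt. I ease off and retreat.

Request:
arm_command(
  increments=[
    [[0, 0, 0], [-3, 0.3, 0], 1],
    [[0, 0, 0], [-8, 0.8, 0], 1],
    [[0, 0, 0], [-20, 2, 0], 1],
    [[0, 0, 0], [-50, 5, 0], 1],
    [[0, 0, 0], [-90, 9, 20], 1],
  ],
)

```text
clock: 22.05
position: [433.6, -80.7, 81.3]
ee_rot: [-0.7, 0.034, 0.712, 0.035]
contact_force: [-0.0, 1.1, 1.1]
gripper_width: -0.1
```

Request:
arm_command(
  increments=[
    [[0, -1, 0], [-10, 1, 40], 1],
    [[0, -1, 0], [-20, 2, 80], 1],
    [[0, -1, 0], [-20, 2, 80], 1],
    [[0, -1, 0], [-20, 2, 80], 1],
    [[0, -1, 0], [-20, 2, 80], 1],
  ],
)

```text
clock: 22.55
position: [413.7, -78.6, 160.7]
ee_rot: [0.707, -0.034, -0.706, -0.035]
contact_force: [-0.2, -0.0, 0.4]
gripper_width: -0.2
```

```bash
python3 - <<'E'
from h import *
im,P=front('wrist'); tgt((0,0,0)); cv2.imwrite('pics/w9.png',im); front('top')
E
```

```text
wrist 3845 ((532.3136596679688, -90.59928131103516), (82.537353515625, 13.29787540435791), 84.31973266601562) [[521.5999755859375, -131.0], [534.7999877929688, -132.3000030517578], [543.0, -50.20000076293945], [529.7999877929688, -48.900001525878906]]
pos [413.5 -78.7 160.4] F [-0.  -0.3 -0.2] turn [-0.06 -0.    0.02] shift [-413.5   78.7 -160.4]
top 198 ((534.8407592773438, -89.65769958496094), (81.8601303100586, 18.367931365966797), 84.38803100585938) [[521.7000122070312, -129.5], [540.0, -131.3000030517578], [548.0, -49.79999923706055], [529.7000122070312, -48.0]]
```

View pics/w9.png

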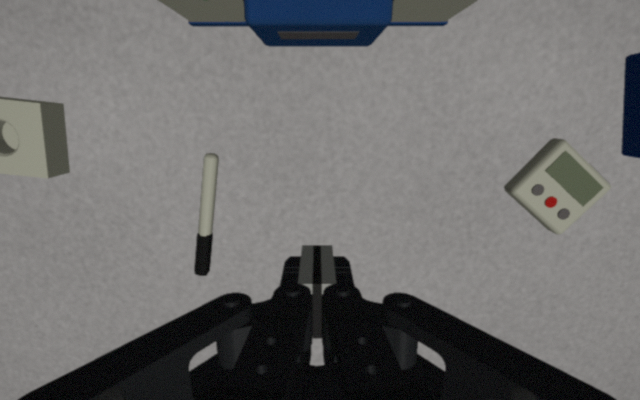

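The drawer front (rows 0 to 45) is back at its latched place, matching the first top view within 0.1 mm in x. Handing in.

```bash
python3 -c "
from h import *
front('top'); print(arm.job_done())"
```

```text
top 199 ((534.6469116210938, -89.63221740722656), (81.97008514404297, 18.354948043823242), 84.15392303466797) [[521.2999877929688, -129.5], [539.5999755859375, -131.3000030517578], [548.0, -49.79999923706055], [529.7000122070312, -47.900001525878906]]
the job is handed in; nothing more can be done
None
```

The job is done and handed in: the orange standard is in the well, and the drawer is shut and latched. No verdict was reported.

- **Opening:** I pressed the drawer front slowly until I felt the end stop, and the drawer sprang out 79.9 mm. The force along the push was about 12 N; the total reading, with sideways and vertical parts, was about 15 N. The limit is 18 N.
- **Loading:** I lowered the orange standard to the well floor and let it go there. Its top measured 81.5 mm (82 expected) and its centre was within 1 mm of the well's centre.
- **Closing:** I pushed the drawer to the same stop, again about 12 N (15 N in total), and backed off. About 0.5 s later, and again at hand-in, the top camera put the front within 0.5 mm of where it stood before the first push. The robot was touching nothing by then.

**Not checked:** I could not see the standard once the drawer was shut. I did not re-measure the other two standards or the loose things at the end. The marker and timer looked in place in the last picture, and no contact was felt away from the handled parts. While I closed on the standard in the rack, the wrist read an unexplained 6 N upward, gone once the standard was lifted.

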